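# Load the spice rack and shut its retaining bar

## Robot

A 6-joint arm with a two-finger parallel gripper is mounted at the origin on a cart in front of the work surface, level with it; the furniture and walls round the work are solid. World frame = base frame: x ahead of the robot, y to its left, z up, the work surface at z = 0. Lengths are in m, angles in rad, forces in N, time in s.
With the tool pointing down it reaches from about 0.375 to 0.925 m from the base axis. Payload 5.7 kg.
Tool frame: the origin (TCP) lies midway between the tips of the shut fingers; the grasp point (between the pads) lies arm.tcp_to_grasp behind it (arm.tcp_to_grasp is the distance from the TCP to the grasp point, in m); z points along the fingers, y is the line along which they close (so a half turn about z gives the same grasp; the last joint's range is limited). The gripper opens to 85 mm and grips with 20 to 120 N. Pads are 22 mm wide; open, the fingers measure 114 mm over their backs; the gripper's body (76 mm by 85 mm) begins 54 mm behind the grasp point. The pads swing forward as they close: fully open they stand 13 mm farther back than shut.
Start: joints at [1.208, 0.359, 1.51, -0, 1.272, -0.115], TCP at [0.147, 0.582, 0.231] pointing down, gripper open.
Joint ranges: [-2.97, 2.97], [-1.01, 2.36], [0.21, 2.38], [-0.96, 4.11], [0.2, 2.71], [-2.98, 2.98]. Speed limits (rad/s): [2.39, 2.39, 3.14, 3.14, 3.14, 3.14].

## Interface

Orientations are given as a unit quaternion [w, x, y, z].
In Python, from station import read_state, camera, camera_info, ticket, arm gives the robot as it stands.
- The arm moves only by the tool servo_tool, never from a script. Its argument "deltas" is one flat list of numbers, 7 for each row, row after row: the shift along the tool's x, y, z in m, then the turn, a rotation vector about the tool's x, y, z in degrees, then the finger opening in m, from 0 to 0.0854. A call has 1 to 8 rows; each row is the pose to reach, as a shift and turn from the pose commanded when the call began, along the tool's axes at that moment; what a row does not reach only later rows make up. A row lasts 1/10 s, in which the tool goes at most 50 mm and 8.59 degrees, less where a joint would pass 70% of its speed; a pose out of reach is approached as far as the arm can. A call with a gripper value outside its range is refused whole. The fingers move at their own pace and stop on an object; the grip force is fixed at half the most. Time passes only in rows, so rows that repeat a pose let the fingers close. It gives the time, the measured TCP pose, the force, the opening and the grip force at its end, in the units of the state.
- read_state(): the state, without advancing time (a new reading comes with each control period).
- camera(name): name is "scene" or "top"; returns the picture (400x640x3 uint8, red, green, blue); there is no depth.
- camera_info(name): a dict with "K" (3x3 intrinsics, pixels), "k1" (the pictures are not rectified: a ray, as slopes to the right and down, at radius r is drawn at 1 + k1 r^2 times it, then the intrinsics apply), "rvec" (rotation vector, rad) and "tvec" (3), from world to camera coordinates, as OpenCV has them. Camera axes: x right, y down, z forward; pixel columns grow to the right and rows downward; lengths in m; the calibration is good to about 2 mm. A picture is of the moment at which its call begins. camera_info takes no time and is no camera call.
- ticket.job_done(): hands the job in; it is judged then, once.
The state is a dict: "clock": time; "joint_positions": joint angles; "qvel": joint speeds; "tau": joint torques, N m; "ee_pos": TCP position; "orientation": TCP orientation; "force": force on the tool from outside, world axes, zero at the start; "torque": the same for the moment, N m; "width": opening from 0.0 (shut) to 1.0 (fully open); "grip_force": force on a finger pad.
Only numpy, scipy, OpenCV 4.12 (cv2) and the standard library are available. Lean on these libraries where they do the work, as an engineer would, in place of code of your own. Each camera call takes 0.05 s, during which the arm holds its last target. There are 200 camera calls.

## Task

Stand exactly two of the three spice jars side by side in the wooden rack's bay and leave the third standing on the worktop. Then push the retaining bar endwise along its guide, across the front of the bay and under the hood, until you feel the hidden catch drop into the bar's notch and lock it; stop there, because the rack stands loose and must not be shoved along the worktop. Leave the tin and the salt mill where they are.

Things in the scene. Friction and masses are not known exactly. Their poses are not given: they have to be found in the camera images.
- rack: loose light-wood rack, 1.6 kg, 347 mm long (its y), 130 deep (x), 118 tall; origin on its underside. z up; y along the bar's line, from open guide to hood; x away from the robot. The bar's line lies at x=-50 mm, in front of the jar bay. If pushed with more than about 10 N the rack slips on the worktop, which must not happen.
- bay_floor (a point): middle of the jar bay's floor (rack x=18, y=0, z=8 mm). The bay is free inside from rack x=-25 to 52 and y=-56 to 56 mm, with 40 mm high side and back rails, open to the front; jars fit well at rack (18,-25) and (18,25) mm.
- guide_end (a point): inner end of the near guide's floor, on the bar's line (rack x=-50, y=-35, z=50 mm). The guide is a channel 25 mm wide that runs from here out to y=-190 mm, its side fences 8 mm above its floor. From here to the far ledge (y=35 mm) the bar bridges a 70 mm gap.
- rack_far_end (a point): far end of the far ledge, on the bar's line (rack x=-50, y=155, z=50 mm). The ledge runs back to y=35 mm; over it from y=48 to 155 mm stands a closed hood, 41 mm wide, top 118 mm above the worktop. The sprung catch is out of sight in the hood, at an unknown place between rack y=57 and y=101 mm.
- bar: loose darker wooden retaining bar, 200 mm long (its y), 22 wide, 26 tall, 0.22 kg; origin at the centre of its underside, y toward the nose. It starts in the near guide, tail sticking out, nose toward the hood. Top of the nose: a ramp 30 mm long; a notch 16 mm wide and 8 deep crosses its top, centred 47 mm behind the nose tip.
- bar_nose (a point): centre of the bar's nose end face, 13 mm above its underside
- bar_tail (a point): centre of the bar's flat tail end face, 13 mm above its underside: push here, above the 8 mm fences. Sliding takes about 2 N, up to 4 N while the ramp lifts the catch; once the catch has dropped into the notch the bar stops dead and the push rises steeply.
- catch (a joint): height in m of the sprung catch: 0 when down (before the bar arrives, and again when dropped into the notch), about 0.007 while it rides on the top of the bar
- jar_a: closed cylindrical glass spice jar with a dark cap, 41 mm in diameter, 105 mm tall, origin at the centre of its underside, z up; the three jars are alike in shape and any two will do
- jar_b: closed cylindrical glass spice jar with a dark cap, 41 mm in diameter, 105 mm tall, origin at the centre of its underside, z up; the three jars are alike in shape and any two will do
- jar_c: closed cylindrical glass spice jar with a dark cap, 41 mm in diameter, 105 mm tall, origin at the centre of its underside, z up; the three jars are alike in shape and any two will do
- tin: bystander: food tin, 58 mm in diameter, 72 mm tall, origin at the centre of its underside
- mill: bystander: white salt mill, 44 mm in diameter, 90 mm tall, origin at the centre of its underside
Mind the look-alikes: they are no part of the job. Leave any red look-alike of the jar_c alone.

How it is judged:
On the way, in this order (a step that is already met when the one before it is completed fails the run):
1. exactly two jars stand in the bay, the third on the worktop, while the bar is still short of the far bracket's catch (((x of jar_a in the frame of rack between -0.01 and 0.04 m and y of jar_a in the frame of rack between -0.045 and 0.045 m and z of each of jar_a, jar_b in the frame of rack below 0.014 m and angle between each of jar_a, jar_b, jar_c's own z axis and vertical below 0.12 rad and x of jar_b in the frame of rack between -0.01 and 0.04 m and y of jar_b in the frame of rack between -0.045 and 0.045 m and height (world z) of jar_c below 0.005 m) or (x of jar_a in the frame of rack between -0.01 and 0.04 m and y of jar_a in the frame of rack between -0.045 and 0.045 m and z of each of jar_a, jar_c in the frame of rack below 0.014 m and angle between each of jar_a, jar_c, jar_b's own z axis and vertical below 0.12 rad and x of jar_c in the frame of rack between -0.01 and 0.04 m and y of jar_c in the frame of rack between -0.045 and 0.045 m and height (world z) of jar_b below 0.005 m) or (x of jar_b in the frame of rack between -0.01 and 0.04 m and y of jar_b in the frame of rack between -0.045 and 0.045 m and z of each of jar_b, jar_c in the frame of rack below 0.014 m and angle between each of jar_b, jar_c, jar_a's own z axis and vertical below 0.12 rad and x of jar_c in the frame of rack between -0.01 and 0.04 m and y of jar_c in the frame of rack between -0.045 and 0.045 m and height (world z) of jar_a below 0.005 m)) and y of bar_nose in the frame of rack below 0.06 m), for 0.2 s.
2. the bar's nose has gone under the hood and lifts the catch (((x of jar_a in the frame of rack between -0.01 and 0.04 m and y of jar_a in the frame of rack between -0.045 and 0.045 m and z of each of jar_a, jar_b in the frame of rack below 0.014 m and angle between each of jar_a, jar_b, jar_c's own z axis and vertical below 0.12 rad and x of jar_b in the frame of rack between -0.01 and 0.04 m and y of jar_b in the frame of rack between -0.045 and 0.045 m and height (world z) of jar_c below 0.005 m) or (x of jar_a in the frame of rack between -0.01 and 0.04 m and y of jar_a in the frame of rack between -0.045 and 0.045 m and z of each of jar_a, jar_c in the frame of rack below 0.014 m and angle between each of jar_a, jar_c, jar_b's own z axis and vertical below 0.12 rad and x of jar_c in the frame of rack between -0.01 and 0.04 m and y of jar_c in the frame of rack between -0.045 and 0.045 m and height (world z) of jar_b below 0.005 m) or (x of jar_b in the frame of rack between -0.01 and 0.04 m and y of jar_b in the frame of rack between -0.045 and 0.045 m and z of each of jar_b, jar_c in the frame of rack below 0.014 m and angle between each of jar_b, jar_c, jar_a's own z axis and vertical below 0.12 rad and x of jar_c in the frame of rack between -0.01 and 0.04 m and y of jar_c in the frame of rack between -0.045 and 0.045 m and height (world z) of jar_a below 0.005 m)) and value of joint catch above 0.003 m and y of bar_nose in the frame of rack above 0.055 m), for 0.02 s.
At the end, for the whole second after the job is handed in: Two jars upright on the bay floor (within rack x -10 to 40, y -45 to 45 mm), the third upright on the worktop; the bar level on guide and ledge (underside at 46 to 56 mm, tilt under 0.06 rad), nose beyond rack y=100 mm, catch dropped in its notch (under 2.5 mm), all at rest (((x of jar_a in the frame of rack between -0.01 and 0.04 m and y of jar_a in the frame of rack between -0.045 and 0.045 m and z of each of jar_a, jar_b in the frame of rack below 0.014 m and angle between each of jar_a, jar_b, jar_c's own z axis and vertical below 0.12 rad and x of jar_b in the frame of rack between -0.01 and 0.04 m and y of jar_b in the frame of rack between -0.045 and 0.045 m and height (world z) of jar_c below 0.005 m) or (x of jar_a in the frame of rack between -0.01 and 0.04 m and y of jar_a in the frame of rack between -0.045 and 0.045 m and z of each of jar_a, jar_c in the frame of rack below 0.014 m and angle between each of jar_a, jar_c, jar_b's own z axis and vertical below 0.12 rad and x of jar_c in the frame of rack between -0.01 and 0.04 m and y of jar_c in the frame of rack between -0.045 and 0.045 m and height (world z) of jar_b below 0.005 m) or (x of jar_b in the frame of rack between -0.01 and 0.04 m and y of jar_b in the frame of rack between -0.045 and 0.045 m and z of each of jar_b, jar_c in the frame of rack below 0.014 m and angle between each of jar_b, jar_c, jar_a's own z axis and vertical below 0.12 rad and x of jar_c in the frame of rack between -0.01 and 0.04 m and y of jar_c in the frame of rack between -0.045 and 0.045 m and height (world z) of jar_a below 0.005 m)) and y of bar_nose in the frame of rack above 0.1 m and value of joint catch below 0.0025 m and angle between bar's own z axis and vertical below 0.06 rad and z of bar in the frame of rack between 0.046 and 0.056 m and linear speed of each of bar, rack below 0.02 m/s); the robot touches nothing.
It fails at once if the rack is shoved more than 8 mm from where it stood (distance of rack from where it was at the start of the episode above 0.008 m or distance of rack_far_end from where it was at the start of the episode above 0.012 m).
It fails at once if a jar is tipped over (angle between any of jar_a, jar_b, jar_c's own z axis and vertical above 0.6 rad).
It fails at once if the tin or the mill is moved more than 20 mm (distance of any of tin, mill from where it was at the start of the episode above 0.02 m).
It also fails if it takes over 70 s, if anything falls off the work surface, if the arm or the gripper's body presses on something with over 40 N, if the wrist force passes 120 N, or if a joint passes its speed limit or range.

## Working session

There is one attempt and no reset: what is moved stays moved. The work goes in short steps, Python scripts to look and compute and a tool call to move; the robot and the scene stay as the last step left them, time stands still between calls to the robot, and variables do not carry over. Pictures are saved under pics/ and viewed, at most 10 in all, crops included, and the job is handed in when it is done.

Besides the shell and the picture viewer there is one more tool, called after ">>>" as a command line: name --argument value ..., lists and objects as JSON in quotes. servo_tool: Moves the arm, as the interface text tells. Its arguments: {"type":"object","properties":{"deltas":{"type":"array","items":{"type":"number"}}},"required":["deltas"]}

```bash
ls; mkdir -p pics; python3 - <<'E'
from station import read_state, camera, camera_info, arm
import cv2
for n in("scene","top"):
    cv2.imwrite(f"pics/{n}0.png",cv2.cvtColor(camera(n),cv2.COLOR_RGB2BGR)); print(n,camera_info(n))
print(read_state(), arm.tcp_to_grasp)
E
```

```text
pics
scene {'K': array([[468.67751869,   0.        , 324.42679245],
       [  0.        , 468.67751869, 208.4476472 ],
       [  0.        ,   0.        ,   1.        ]]), 'k1': -0.003486711375990912, 'rvec': array([ 2.11309064, -1.17923546,  0.47719022]), 'tvec': array([-0.28311346,  0.37472928,  1.2489322 ])}
top {'K': array([[387.07136888,   0.        , 326.71852448],
       [  0.        , 387.07136888, 201.48406819],
       [  0.        ,   0.        ,   1.        ]]), 'k1': 0.030580876701146276, 'rvec': array([ 2.19290775, -2.17705999,  0.09155494]), 'tvec': array([6.55322489e-04, 5.19897464e-01, 1.18011638e+00])}
{'clock': 0.1, 'joint_positions': array([ 1.20790406e+00,  3.59425957e-01,  1.51130045e+00, -1.45402853e-05,
        1.27248511e+00, -1.15099930e-01]), 'qvel': array([-1.80192641e-06, -6.72395316e-04, -2.55803851e-03, -6.34550000e-04,
        2.40139668e-04,  1.25325846e-03]), 'tau': array([ 1.54332578e-03, -5.28646338e+01, -2.79350352e+01, -2.16437206e-04,
        4.98774752e-03, -2.28192377e-06]), 'ee_pos': array([0.14695969, 0.58111399, 0.23055085]), 'orientation': array([-1.84864805e-04,  1.23577271e-01,  9.92334622e-01, -7.88069173e-04]), 'force': array([0.18744676, 0.58851061, 0.78421628]), 'torque': array([-0.03533772,  0.02565902, -0.01721009]), 'grip_force': 0.0, 'width': 1.0013492064631102} 0.0187
```

View pics/scene0.png

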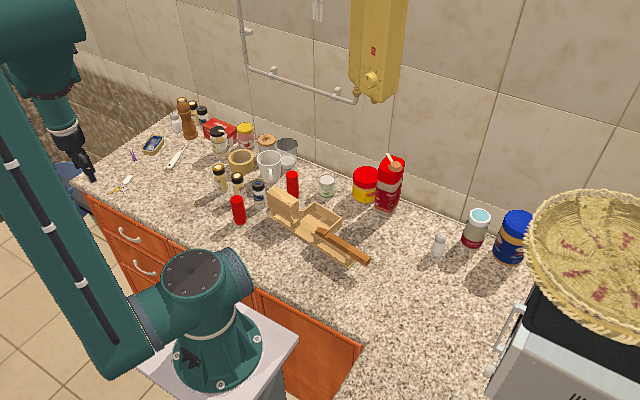

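View pics/top0.png

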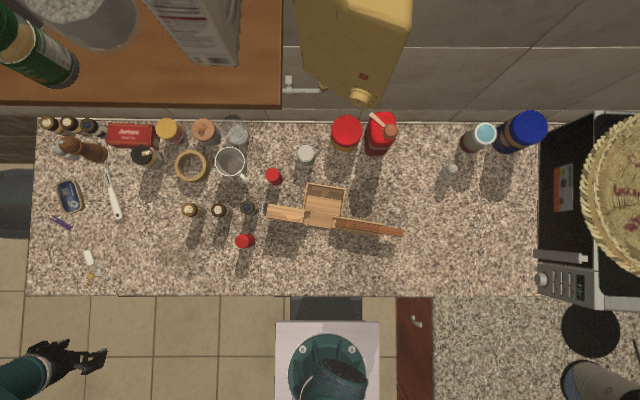

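```bash
python3 - <<'E'
import cv2,numpy as np
s=cv2.imread("pics/scene0.png");t=cv2.imread("pics/top0.png")
a=cv2.resize(s[115:275,200:380],None,fx=4.4,fy=3.7) if 0 else cv2.resize(s[130:270,200:380],None,fx=4.28,fy=4.28,interpolation=cv2.INTER_CUBIC)
b=cv2.resize(t[130:260,130:410],None,fx=2.85,fy=2.85,interpolation=cv2.INTER_CUBIC)
cv2.imwrite("pics/s1.png",a);cv2.imwrite("pics/t1.png",b);print(a.shape,b.shape)
E
```

```text
(599, 770, 3) (370, 798, 3)
```

View pics/s1.png

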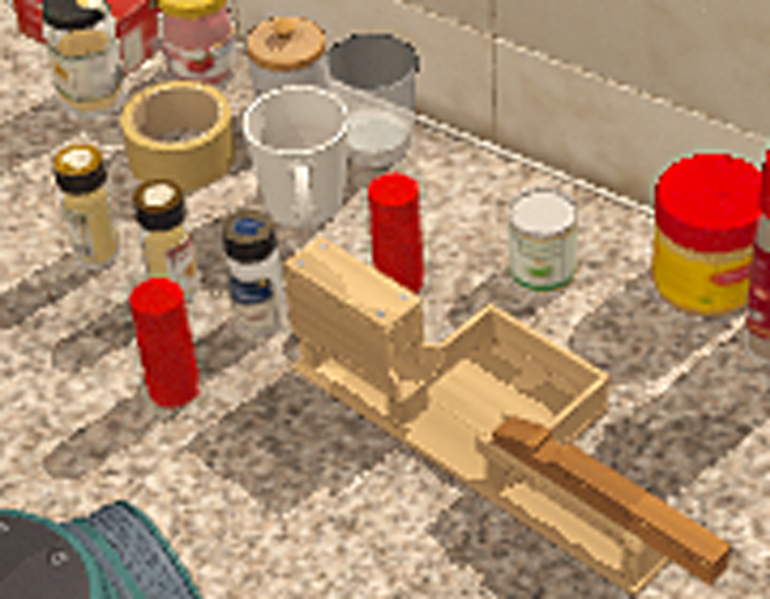

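View pics/t1.png

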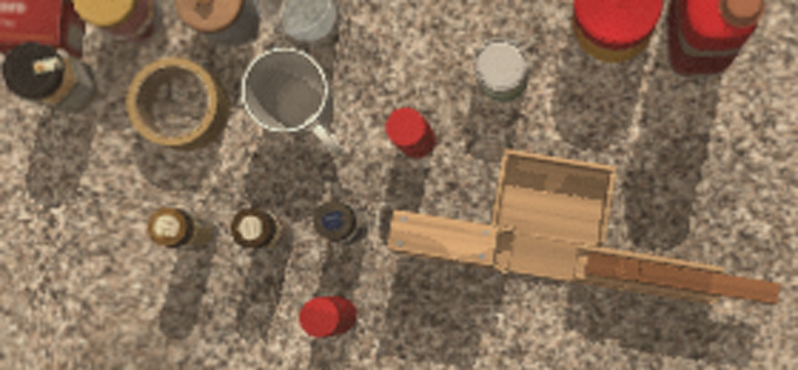

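```bash
cat > h.py <<'E'
import numpy as np,cv2
from scipy.optimize import least_squares
from station import read_state,camera,camera_info,ticket,arm
I={n:camera_info(n) for n in("scene","top")}
def proj(n,P):
    i=I[n];return cv2.projectPoints(np.atleast_2d(np.float64(P)),i["rvec"],i["tvec"],i["K"],np.array([i["k1"],0,0,0,0]))[0][:,0]
def tri(obs):  # [(cam,px)]
    f=lambda p:np.concatenate([proj(n,p)[0]-u for n,u in obs])
    r=least_squares(f,[.5,0,.1]);return r.x,np.abs(r.fun).max()
def rk(p,X): # pose x,y,yaw,z -> world
    X=np.atleast_2d(np.float64(X));c,s=np.cos(p[2]),np.sin(p[2])
    return np.c_[p[0]+c*X[:,0]-s*X[:,1],p[1]+s*X[:,0]+c*X[:,1],p[3]+X[:,2]]
S=lambda x,y:("scene",np.array([(x+.5)/4.28-.5+200,(y+.5)/4.28-.5+130]))
T=lambda x,y:("top",np.array([(x+.5)/2.85-.5+130,(y+.5)/2.85-.5+130]))
E
python3 - <<'E'
from h import *
for n in I: print(n,-cv2.Rodrigues(I[n]["rvec"])[0].T@I[n]["tvec"])
for nm,s,t in(("j1",(80,160),(170,227)),("j2",(160,198),(255,228)),("j3",(250,228),(334,220)),("red1",(157,295),(319,317)),("red2",(393,188),(406,130)),("tin",(543,205),(501,66))):
    print(nm,*[np.round(v,4) for v in tri([S(*s),T(*t)])])
pts=[(S(320,237),(-.0295,.155,.118)),(S(288,262),(-.0705,.155,.118)),(S(424,297),(-.0295,.048,.118)),(S(388,324),(-.0705,.048,.118)),
(T(392,212),(-.0295,.155,.118)),(T(388,250),(-.0705,.155,.118)),(T(498,225),(-.0295,.048,.118)),(T(497,262),(-.0705,.048,.118)),
(S(491,307),(.058,.062,.048)),(S(608,378),(.058,-.062,.048)),(T(503,150),(.058,.062,.048)),(T(613,168),(.058,-.062,.048))]
f=lambda p:np.concatenate([proj(o[0],rk(p,X))[0]-o[1] for o,X in pts])
r=least_squares(f,[.5,0,0,0],loss="soft_l1");print(np.round(r.x,4));print(np.round(f(r.x).reshape(-1,2),1).tolist())
p=r.x;np.save("rack.npy",p)
print("tail",*tri([S(722,555),T(778,292)]))
# overlay
segs=[]
def box(x0,x1,y0,y1,z):
    q=[(x0,y0,z),(x1,y0,z),(x1,y1,z),(x0,y1,z)];return [(q[i],q[(i+1)%4]) for i in range(4)]
segs=box(-.0705,-.0295,.048,.155,.118)+box(-.025,.052,-.056,.056,.048)+box(-.025,.052,-.056,.056,.008)+box(-.0625,-.0375,-.19,-.035,.058)+box(-.072,.058,-.19,.157,0)[3:]
for n,(x,y,w,h,k) in{"scene":(262,178,114,85,7),"top":(262,178,145,70,5.5)}.items():
    im=cv2.imread(f"pics/{n}0.png")[y:y+h,x:x+w];im=cv2.resize(im,None,fx=k,fy=k,interpolation=cv2.INTER_CUBIC)
    for a,b in segs:
        u=[tuple(int(v) for v in (q-[x,y]+.5)*k) for q in proj(n,rk(p,[a,b]))];cv2.line(im,u[0],u[1],(255,0,0),1)
    cv2.imwrite(f"pics/{n}2.png",im)
E
```

```text
scene [-0.36480378 -0.56375872  1.15303999]
top [0.42708314 0.01175259 1.21672936]
j1 [0.488  0.3984 0.1023] 0.0084
j2 [0.4873 0.3145 0.101 ] 0.2687
j3 [0.4967 0.2347 0.0999] 0.1882
red1 [0.399  0.2469 0.1022] 0.159
red2 [0.5883 0.1628 0.1055] 0.2334
tin [0.661  0.0686 0.0761] 0.2674
[ 0.5122  0.0151 -0.1585 -0.0064]
[[0.2, 0.0], [-1.4, 0.7], [-0.2, 0.9], [-0.8, 1.6], [0.8, -1.2], [-0.4, -0.4], [0.5, 0.4], [-1.6, 1.6], [-0.4, -2.3], [0.6, -1.6], [0.2, -0.9], [1.6, -0.5]]
tail [ 0.42684356 -0.22020549  0.06932325] 0.04114867982167425
```

View pics/scene2.png

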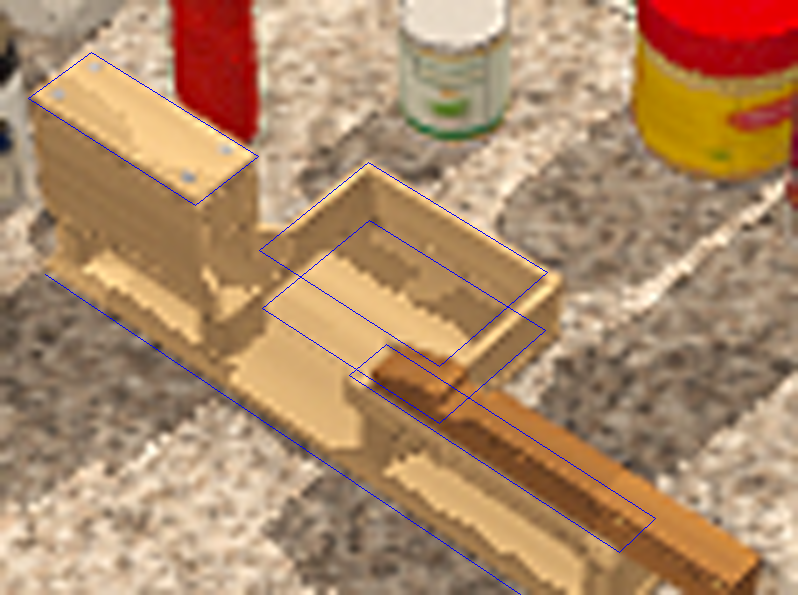

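View pics/top2.png

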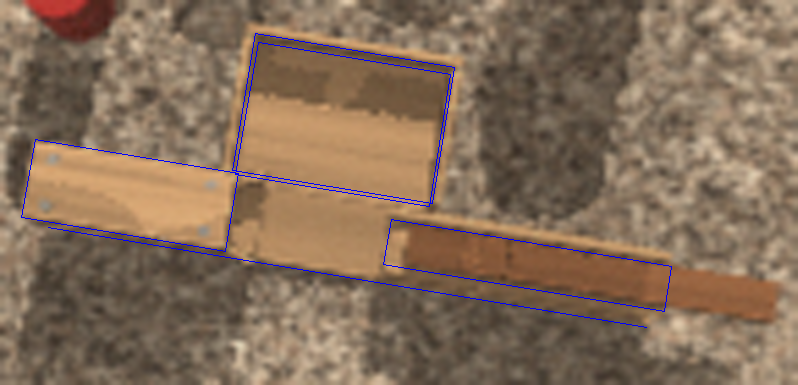

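```bash
cat >> h.py <<'E'
from scipy.spatial.transform import Rotation as Rn
def tool():
    s=read_state();q=s["orientation"];return s,Rn.from_quat([*q[1:],q[0]])
def go(target,yaw=None):  # print tool-frame shift in mm and turn in deg to a world TCP target
    s,R=tool();d=R.inv().apply(np.array(target)-s["ee_pos"])*1e3
    out=[np.round(d,1).tolist()]
    if yaw is not None: # tool y along rack x, z down
        c,sn=np.cos(yaw),np.sin(yaw);G=Rn.from_matrix(np.array([[-sn,c,0],[c,sn,0],[0,0,-1]]))
        out.append(np.round((R.inv()*G).as_rotvec(degrees=True),2).tolist())
    print(*out,"clk",s["clock"],"F",np.round(s["force"],2))
E
python3 - <<'E'
from h import *
s=lambda x,y:("scene",np.array([(x+.5)/7-.5+262,(y+.5)/7-.5+178]))
t=lambda x,y:("top",np.array([(x+.5)/5.5-.5+262,(y+.5)/5.5-.5+178]))
pts=[(s(92,52),(-.0295,.155,.118)),(s(30,100),(-.0705,.155,.118)),(s(258,157),(-.0295,.048,.118)),(s(196,206),(-.0705,.048,.118)),
(t(36,139),(-.0295,.155,.118)),(t(22,217),(-.0705,.155,.118)),(t(239,173),(-.0295,.048,.118)),(t(227,250),(-.0705,.048,.118)),
(s(369,168),(.052,.056,.048)),(s(546,276),(.052,-.056,.048)),(t(256,34),(.052,.056,.048)),(t(454,67),(.052,-.056,.048)),(t(437,207),(-.025,-.056,.048))]
f=lambda p:np.concatenate([proj(o[0],rk([*p[:3],0],X))[0]-o[1]+(p[3:5] if o[0]=="scene" else 0) for o,X in pts])
r=least_squares(f,[.5,0,0,0,0],loss="soft_l1");p=np.r_[r.x[:3],0];np.save("rack.npy",p)
print(np.round(r.x,4));print(np.round(f(r.x).reshape(-1,2),1).tolist())
def top_at(o,z): return least_squares(lambda q:proj("top",[*q,z])[0]-o[1],[.5,0]).x
inv=lambda w:(lambda d:(np.cos(p[2])*d[0]+np.sin(p[2])*d[1],-np.sin(p[2])*d[0]+np.cos(p[2])*d[1]))(np.array(w)-p[:2])
print("tail top",top_at(t(776,301),.076),inv(top_at(t(776,301),.076)),"nose",inv(top_at(t(405,245),.05)))
J=[top_at(T(*u),.105) for u in((170,227),(255,228),(334,220))];print("jars",np.round(J,4))
print("bay spots",rk(p,[(.018,-.025,0),(.018,.025,0)]))
go([*J[2],.23],p[2])
E
```

```text
[ 0.5113  0.0139 -0.1623  0.0045  1.4647]
[[-0.1, 0.2], [-0.3, -0.1], [0.1, 0.2], [-0.1, 0.2], [-0.1, -0.1], [-0.1, -0.0], [0.1, 0.1], [-0.2, 0.4], [0.0, -0.4], [0.3, -0.1], [0.2, -0.1], [0.6, 0.1], [-0.5, -0.4]]
tail top [ 0.4263713  -0.21902173] (np.float64(-0.04620380597769505), np.float64(-0.24359813665767305)) nose (np.float64(-0.04949549035622236), np.float64(-0.04393196510930459))
jars [[0.4879 0.3975]
 [0.4875 0.3129]
 [0.4961 0.234 ]]
bay spots [[ 0.5250516  -0.01366966  0.        ]
 [ 0.53313038  0.03567336  0.        ]]
[-423.6, -250.9, 0.9] [-0.08, 0.06, 85.1] clk 0.1 F [0.19 0.59 0.78]
```

Candidates (full-image pixels, top view):
- The dark-capped jars are at (190,210), (219,210) and (247,207).
- The red look-alikes are at (242,241) and (273,176), so I leave those.
- A larger black-capped jar is at (142,155), which isn't one of them.

The crops confirm three equal jars, about 102 mm tall. I'll start with the right-hand one, (247,207).

>>> servo_tool --deltas '[-42,-25,0,0,0,8.5,0.085,-84,-50,0,0,0,17,0.085,-126,-75,0,0,0,25.5,0.085,-168,-100,0,0,0,34,0.085,-210,-125,0,0,0,42.5,0.085,-252,-150,0,0,0,51,0.085,-294,-175,0,0,0,59.5,0.085,-336,-200,0,0,0,68,0.085]'

```text
clock: 0.9
ee_pos: [0.4311, 0.2972, 0.2311]
orientation: [-0.0, 0.66, 0.752, -0.0]
force: [0.4, -0.2, -0.4]
width: 0.996
grip_force: 0.0
```

```bash
python3 -c "
from h import *
p=np.load('rack.npy');go([.4961,.234,.16],p[2])"
```

```text
[-71.1, 56.3, 71.1] [-0.02, 0.01, 16.75] clk 0.9 F [ 0.4  -0.15 -0.41]
```

I wrote those shifts in mm, but the tool takes metres. The rate cap kept the move on its line and it ended where planned. I'll use metres from here.

>>> servo_tool --deltas '[-0.035,0.028,0,0,0,8.4,0.085,-0.071,0.056,0.03,0,0,16.75,0.085,-0.071,0.056,0.07,0,0,16.75,0.085,-0.071,0.056,0.07,0,0,16.75,0.085]'

```text
clock: 1.3
ee_pos: [0.4923, 0.2336, 0.1565]
orientation: [-0.002, 0.761, 0.649, -0.005]
force: [-1.5, -0.7, -0.5]
width: 0.995
grip_force: 0.0
```

```bash
python3 -c "
from h import *
p=np.load('rack.npy');go([.4961,.234,.061],p[2])"
```

```text
[1.5, 4.6, 95.4] [-0.52, 0.28, 0.2] clk 1.3 F [-1.51 -0.72 -0.51]
```

>>> servo_tool --deltas '[0.001,0.002,0.03,0,0,0,0.085,0.001,0.002,0.065,0,0,0,0.085,0.001,0.002,0.095,0,0,0,0.085,0.001,0.002,0.095,0,0,0,0.085,0.001,0.002,0.095,0,0,0,0.085]'

```text
clock: 1.8
ee_pos: [0.4972, 0.2376, 0.0673]
orientation: [-0.0, 0.76, 0.65, -0.0]
force: [0.3, 0.4, 0.5]
width: 0.996
grip_force: 0.0
```

```bash
python3 - <<'E'
from h import *
p=np.load('rack.npy');go([.4961,.234,.061],p[2])
n="scene";im=cv2.cvtColor(camera(n),cv2.COLOR_RGB2BGR)
a=cv2.resize(im[150:270,200:340],None,fx=4,fy=4,interpolation=cv2.INTER_CUBIC);cv2.imwrite("pics/g1.png",a)
E
```

```text
[-3.7, -0.5, 6.3] [-0.03, 0.01, 0.42] clk 1.8 F [0.27 0.39 0.45]
```

View pics/g1.png

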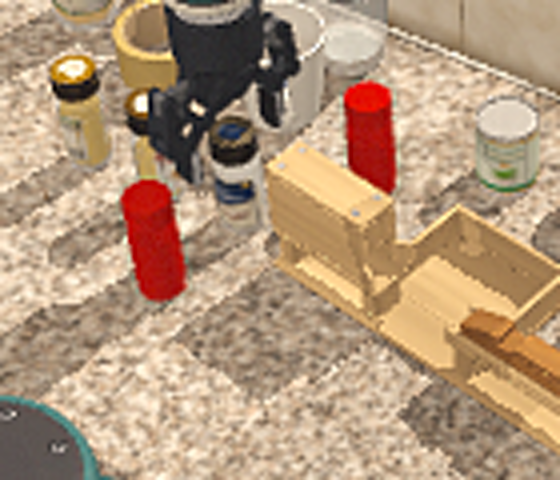

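The scene crop shows the front fingertip at about (190,180) and the rear one at about (272,125). The midpoint is (231,152), which falls on the blue-labelled jar's axis near (235,150), so I'm closing.

>>> servo_tool --deltas '[-0.003,0,0.006,0,0,0,0.085,-0.003,0,0.006,0,0,0,0.03,-0.003,0,0.006,0,0,0,0.03,-0.003,0,0.006,0,0,0,0.03,-0.003,0,0.006,0,0,0,0.03,-0.003,0,0.006,0,0,0,0.03,-0.003,0,0.006,0,0,0,0.03,-0.003,0,0.006,0,0,0,0.03]'

```text
clock: 2.65
ee_pos: [0.4971, 0.2341, 0.0609]
orientation: [0.0, 0.76, 0.65, 0.0]
force: [-1.1, 0.5, 5.0]
width: 0.462
grip_force: 59.7
```

```bash
python3 - <<'E'
from h import *
p=np.load('rack.npy');go([.4961,.234,.061],p[2]);s=read_state();print(s["ee_pos"],s["width"],s["grip_force"])
E
```

```text
[-0.2, -0.9, -0.1] [0.02, -0.01, 0.35] clk 2.65 F [-1.15  0.53  5.02]
[0.49706681 0.23407522 0.06094587] 0.46225152293774097 59.68931308016181
```

>>> servo_tool --deltas '[0,0,-0.02,0,0,0,0.03,0,0,-0.06,0,0,0,0.03,0,0,-0.1,0,0,0,0.03,0,0,-0.14,0,0,0,0.03,0,0,-0.14,0,0,0,0.03]'

```text
clock: 3.15
ee_pos: [0.5007, 0.2352, 0.2061]
orientation: [0.002, 0.76, 0.65, 0.005]
force: [0.8, 0.5, -1.4]
width: 0.466
grip_force: 60.6
```

```bash
python3 - <<'E'
from h import *
p=np.load('rack.npy');go([*rk(p,[.018,-.025,0])[0][:2],.2],p[2]);s=read_state();print(s["ee_pos"],s["width"],s["grip_force"])
E
```

```text
[-242.1, 62.7, 5.5] [0.54, -0.28, 0.35] clk 3.15 F [ 0.78  0.48 -1.42]
[0.50068796 0.23522922 0.20606504] 0.4662908879280042 60.60775503516197
```

>>> servo_tool --deltas '[-0.03,0.008,0,0,0,0,0.03,-0.07,0.018,0,0,0,0,0.03,-0.11,0.028,0,0,0,0,0.03,-0.15,0.039,0,0,0,0,0.03,-0.19,0.05,0,0,0,0,0.03,-0.225,0.058,0,0,0,0,0.03,-0.241,0.064,0,0,0,0,0.03,-0.241,0.064,0,0,0,0,0.03]'

```text
clock: 3.95
ee_pos: [0.5227, -0.0163, 0.1996]
orientation: [0.0, 0.761, 0.649, -0.0]
force: [-0.3, 1.1, -1.7]
width: 0.465
grip_force: 60.5
```

```bash
python3 - <<'E'
from h import *
p=np.load('rack.npy');go([*rk(p,[.018,-.025,0])[0][:2],.070],p[2]);s=read_state();print(s["ee_pos"],s["width"],s["grip_force"])
E
```

```text
[3.1, 1.9, 129.6] [-0.03, 0.04, 0.17] clk 3.95 F [-0.26  1.05 -1.66]
[ 0.52272771 -0.01633906  0.19959974] 0.46455473076543813 60.52567597478628
```

>>> servo_tool --deltas '[0.001,0,0.025,0,0,0,0.03,0.001,0,0.055,0,0,0,0.03,0.001,0,0.085,0,0,0,0.03,0.001,0,0.105,0,0,0,0.03,0.001,0,0.118,0,0,0,0.03,0.001,0,0.124,0,0,0,0.03,0.001,0,0.126,0,0,0,0.03,0.001,0,0.126,0,0,0,0.03]'

```text
clock: 4.75
ee_pos: [0.523, -0.0127, 0.0744]
orientation: [0.0, 0.76, 0.65, 0.0]
force: [0.7, 0.1, -1.2]
width: 0.462
grip_force: 60.5
```

```bash
python3 - <<'E'
from h import *
p=np.load('rack.npy');go([*rk(p,[.018,-.025,0])[0][:2],.069],p[2]);s=read_state();print(s["ee_pos"],s["width"],s["grip_force"])
E
```

```text
[-0.7, 2.2, 5.4] [0.0, -0.0, 0.37] clk 4.75 F [ 0.73  0.11 -1.16]
[ 0.52297663 -0.01266719  0.07444947] 0.46211933786786824 60.53916994482279
```

>>> servo_tool --deltas '[0,0.001,0.002,0,0,0,0.03,0,0.002,0.0035,0,0,0,0.03,0,0.002,0.0045,0,0,0,0.03,0,0.002,0.0045,0,0,0,0.03,0,0.002,0.0045,0,0,0,0.03]'

```text
clock: 5.25
ee_pos: [0.5249, -0.0134, 0.0699]
orientation: [0.0, 0.76, 0.65, -0.0]
force: [0.5, 0.5, -1.0]
width: 0.461
grip_force: 60.5
```

>>> servo_tool --deltas '[0,0,0.0007,0,0,0,0.03,0,0,0.0013,0,0,0,0.03,0,0,0.0013,0,0,0,0.03]'

```text
clock: 5.55
ee_pos: [0.5249, -0.0134, 0.069]
orientation: [0.0, 0.76, 0.65, 0.0]
force: [-1.1, 0.8, 4.7]
width: 0.466
grip_force: 61.0
```

>>> servo_tool --deltas '[0,0,0,0,0,0,0.05,0,0,0,0,0,0,0.065,0,0,0,0,0,0,0.085,0,0,0,0,0,0,0.085,0,0,-0.03,0,0,0,0.085,0,0,-0.07,0,0,0,0.085,0,0,-0.11,0,0,0,0.085,0,0,-0.13,0,0,0,0.085]'

```text
clock: 6.35
ee_pos: [0.5265, -0.0136, 0.2019]
orientation: [0.002, 0.76, 0.65, 0.001]
force: [0.8, -0.4, -0.4]
width: 1.0
grip_force: 0.0
```

```bash
python3 - <<'E'
from h import *
p=np.load('rack.npy');go([.4875,.3129,.2],p[2])
E
```

```text
[316.5, -89.3, 1.4] [0.27, 0.01, 0.35] clk 6.35 F [ 0.76 -0.4  -0.39]
```

>>> servo_tool --deltas '[0.03,-0.008,0,0,0,0,0.085,0.075,-0.021,0,0,0,0.3,0.085,0.12,-0.034,0,0,0,0.3,0.085,0.165,-0.047,0,0,0,0.3,0.085,0.21,-0.06,0,0,0,0.3,0.085,0.255,-0.072,0,0,0,0.3,0.085,0.295,-0.084,0,0,0,0.3,0.085,0.316,-0.089,0,0,0,0.3,0.085]'

```text
clock: 7.15
ee_pos: [0.4851, 0.3159, 0.1984]
orientation: [-0.0, 0.761, 0.649, 0.0]
force: [-0.0, -1.2, -0.1]
width: 1.0
grip_force: 0.0
```

>>> servo_tool --deltas '[0,0,0,0,0,0,0.085,0,0,0.02,0,0,0,0.085]'

```text
clock: 7.35
ee_pos: [0.4878, 0.3138, 0.1804]
orientation: [0.001, 0.761, 0.648, 0.002]
force: [-0.4, 0.2, -0.3]
width: 0.998
grip_force: 0.0
```

```bash
python3 - <<'E'
from h import *
p=np.load('rack.npy');go([.4875,.3129,.061],p[2])
E
```

```text
[-1.2, -0.6, 119.4] [0.25, -0.13, 0.16] clk 7.35 F [-0.37  0.25 -0.29]
```

>>> servo_tool --deltas '[-0.001,0,0.03,0,0,0,0.085,-0.001,0,0.065,0,0,0,0.085,-0.001,0,0.095,0,0,0,0.085,-0.001,0,0.113,0,0,0,0.085,-0.001,0,0.119,0,0,0,0.085,-0.001,0,0.119,0,0,0,0.085]'

```text
clock: 7.95
ee_pos: [0.4855, 0.3105, 0.0588]
orientation: [-0.0, 0.762, 0.648, -0.001]
force: [0.7, -0.5, 1.4]
width: 0.997
grip_force: 0.0
```

>>> servo_tool --deltas '[0,0,0,0,0,0,0.03,0,0,0,0,0,0,0.03,0,0,0,0,0,0,0.03,0,0,0,0,0,0,0.03,0,0,0,0,0,0,0.03,0,0,0,0,0,0,0.03,0,0,0,0,0,0,0.03]'

```text
clock: 8.65
ee_pos: [0.4868, 0.3121, 0.0608]
orientation: [0.0, 0.762, 0.648, 0.001]
force: [-1.0, -1.0, 4.8]
width: 0.462
grip_force: 60.4
```

>>> servo_tool --deltas '[0,0,-0.02,0,0,0,0.03,0,0,-0.06,0,0,0,0.03,0,0,-0.1,0,0,0,0.03,0,0,-0.14,0,0,0,0.03,0,0,-0.14,0,0,0,0.03,0,0,-0.14,0,0,0,0.03]'

```text
clock: 9.25
ee_pos: [0.4864, 0.312, 0.2008]
orientation: [0.0, 0.762, 0.648, 0.001]
force: [-0.6, 0.1, -1.6]
width: 0.464
grip_force: 60.7
```

```bash
python3 - <<'E'
from h import *
p=np.load('rack.npy');go([*rk(p,[.018,.025,0])[0][:2],.2],p[2]);s=read_state();print(s["ee_pos"],s["width"],s["grip_force"])
E
```

```text
[-265.2, 90.5, 0.6] [0.13, -0.09, 0.06] clk 9.25 F [-0.57  0.05 -1.59]
[0.48639864 0.31195032 0.2007537 ] 0.46402255773645396 60.67874103784561
```

>>> servo_tool --deltas '[-0.03,0.01,0,0,0,0,0.03,-0.07,0.024,0,0,0,0,0.03,-0.11,0.038,0,0,0,0,0.03,-0.15,0.051,0,0,0,0,0.03,-0.19,0.065,0,0,0,0,0.03,-0.23,0.079,0,0,0,0,0.03,-0.255,0.087,0,0,0,0,0.03,-0.265,0.0905,0,0,0,0,0.03]'

```text
clock: 10.05
ee_pos: [0.5316, 0.0331, 0.1977]
orientation: [-0.001, 0.763, 0.647, -0.001]
force: [0.3, 0.5, -0.6]
width: 0.467
grip_force: 60.7
```

>>> servo_tool --deltas '[0,0,0,0,0,0,0.03,0,0,0.02,0,0,0,0.03,0,0,0.02,0,0,0,0.03]'

```text
clock: 10.35
ee_pos: [0.5301, 0.037, 0.177]
orientation: [-0.002, 0.762, 0.648, -0.002]
force: [-0.8, 0.6, -1.7]
width: 0.466
grip_force: 60.7
```

```bash
python3 - <<'E'
from h import *
p=np.load('rack.npy');go([*rk(p,[.018,.025,0])[0][:2],.07],p[2]);s=read_state();print(s["ee_pos"],s["width"],s["grip_force"])
E
```

```text
[-0.8, 3.8, 107.0] [-0.33, 0.0, 0.09] clk 10.35 F [-0.75  0.65 -1.67]
[0.53007999 0.03698392 0.17703063] 0.46592461039197364 60.73214203119278
```

>>> servo_tool --deltas '[0,0.002,0.025,0,0,0,0.03,0,0.002,0.05,0,0,0,0.03,0,0.002,0.075,0,0,0,0.03,0,0.002,0.092,0,0,0,0.03,0,0.002,0.1,0,0,0,0.03,0,0.002,0.104,0,0,0,0.03,0,0.002,0.106,0,0,0,0.03,0,0.002,0.106,0,0,0,0.03]'

```text
clock: 11.15
ee_pos: [0.5351, 0.0354, 0.0741]
orientation: [0.0, 0.762, 0.648, 0.0]
force: [-0.3, -0.3, -1.5]
width: 0.461
grip_force: 60.7
```

```bash
python3 - <<'E'
from h import *
p=np.load('rack.npy');go([*rk(p,[.018,.025,0])[0][:2],.069],p[2]);s=read_state();print(s["ee_pos"],s["width"],s["grip_force"])
E
```

```text
[-0.1, -2.0, 5.1] [0.06, -0.0, 0.07] clk 11.15 F [-0.25 -0.32 -1.54]
[0.53514783 0.03544378 0.07410354] 0.4613398272775773 60.731301829218864
```

>>> servo_tool --deltas '[0,-0.001,0.002,0,0,0,0.03,0,-0.002,0.0035,0,0,0,0.03,0,-0.002,0.0045,0,0,0,0.03,0,-0.002,0.005,0,0,0,0.03,0,-0.002,0.0055,0,0,0,0.03,0,-0.002,0.0055,0,0,0,0.03]'

```text
clock: 11.75
ee_pos: [0.5326, 0.0354, 0.0688]
orientation: [0.0, 0.762, 0.648, -0.0]
force: [-2.0, 0.9, 7.2]
width: 0.463
grip_force: 61.8
```

Contact with the floor at 7 N. I'll release and rise.

>>> servo_tool --deltas '[0,0,-0.0003,0,0,0,0.05,0,0,-0.0003,0,0,0,0.065,0,0,-0.0003,0,0,0,0.085,0,0,-0.0003,0,0,0,0.085,0,0,-0.03,0,0,0,0.085,0,0,-0.07,0,0,0,0.085,0,0,-0.11,0,0,0,0.085,0,0,-0.13,0,0,0,0.085]'

```text
clock: 12.55
ee_pos: [0.5343, 0.0354, 0.2013]
orientation: [0.002, 0.762, 0.648, 0.002]
force: [0.5, -0.4, 1.3]
width: 0.998
grip_force: 0.0
```

```bash
python3 - <<'E'
from h import *
p=np.load('rack.npy');go([*rk(p,[-.05,-.29,0])[0][:2],.2],p[2]);s=read_state();print(s["ee_pos"],s["width"],s["grip_force"])
E
```

```text
[-314.9, -69.5, 0.9] [0.26, -0.02, 0.05] clk 12.55 F [ 0.49 -0.42  1.26]
[0.53429976 0.03543085 0.2013252 ] 0.9975926261377556 0.0
```

>>> servo_tool --deltas '[-0.03,-0.007,0,0,0,0,0.085,-0.075,-0.017,0,0,0,0,0,-0.12,-0.027,0,0,0,0,0,-0.165,-0.037,0,0,0,0,0,-0.21,-0.047,0,0,0,0,0,-0.255,-0.057,0,0,0,0,0,-0.295,-0.066,0,0,0,0,0,-0.315,-0.07,0,0,0,0,0]'

```text
clock: 13.35
ee_pos: [0.4117, -0.2671, 0.1981]
orientation: [0.0, 0.763, 0.647, -0.0]
force: [-0.2, 1.1, 0.2]
width: -0.001
grip_force: 0.0
```

>>> servo_tool --deltas '[0,0,0,0,0,0,0,0,0,0.02,0,0,0,0,0,0,0.02,0,0,0,0]'

```text
clock: 13.65
ee_pos: [0.4117, -0.2624, 0.1763]
orientation: [-0.002, 0.762, 0.648, -0.0]
force: [-1.2, -0.5, 1.0]
width: -0.001
grip_force: 0.0
```

```bash
python3 - <<'E'
from h import *
p=np.load('rack.npy');go([*rk(p,[-.05,-.275,0])[0][:2],.062],p[2]);s=read_state();print(s["ee_pos"],s["width"],s["torque"])
ims=[cv2.cvtColor(camera(n),cv2.COLOR_RGB2BGR) for n in("scene","top")]
a=cv2.resize(ims[0][130:290,210:410],None,fx=4,fy=4,interpolation=cv2.INTER_CUBIC)[:, :800]
a=cv2.resize(ims[0][170:280,235:395],(800,550))[:330]
b=cv2.resize(ims[1][170:250,220:430],(800,305),interpolation=cv2.INTER_CUBIC)
a=cv2.resize(ims[0][165:275,240:400],(429,295),interpolation=cv2.INTER_CUBIC)
c=np.zeros((600,800,3),np.uint8);c[:295,:429]=a;c[295:]=b;cv2.imwrite("pics/p1.png",c)
E
```

```text
[13.4, 4.1, 114.3] [-0.2, -0.15, 0.04] clk 13.65 F [-1.24 -0.53  0.95]
[ 0.41167481 -0.26235859  0.17628026] -0.0009588549053885099 [0.03555233 0.02131668 0.02557194]
```

View pics/p1.png

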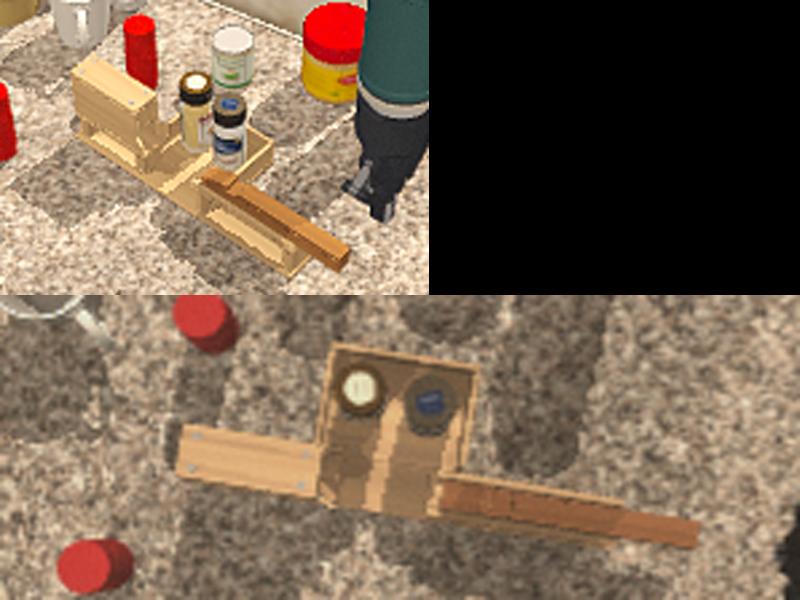

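Both jars stand upright in the bay: caps at about (360,388) and (430,402) in the top part, rails clear of them. The rack and bar are unmoved, so I'll go down behind the bar's tail.

>>> servo_tool --deltas '[0,0.001,0.03,0,0,0,0,0,0.001,0.065,0,0,0,0,0,0.001,0.095,0,0,0,0,0,0.001,0.112,0,0,0,0,0,0.001,0.118,0,0,0,0,0,0.001,0.118,0,0,0,0,0,0.001,0.118,0,0,0,0,0,0.001,0.118,0,0,0,0]'

```text
clock: 14.55
ee_pos: [0.4148, -0.2649, 0.0613]
orientation: [0.001, 0.762, 0.648, 0.0]
force: [1.0, 0.2, -0.1]
width: -0.002
grip_force: 0.0
```

```bash
cat >> h.py <<'E'
def st():
    p=np.load('rack.npy');s=read_state();d=s["ee_pos"][:2]-p[:2];c,n=np.cos(p[2]),np.sin(p[2]);F=s["force"]
    print("rack xy mm",np.round([1e3*(c*d[0]+n*d[1]),1e3*(-n*d[0]+c*d[1])],2),"z",round(s["ee_pos"][2]*1e3,2),"Fx,Fy,Fz",np.round([c*F[0]+n*F[1],-n*F[0]+c*F[1],F[2]],2),"clk",s["clock"])
E
python3 - <<'E'
from h import *
st();p=np.load('rack.npy');go([*rk(p,[-.05,-.27,0])[0][:2],.062],p[2])
E
```

```text
rack xy mm [ -50.16 -290.73] z 61.25 Fx,Fy,Fz [ 0.95  0.36 -0.1 ] clk 14.55
[20.7, 0.2, -0.8] [0.12, 0.08, 0.06] clk 14.55 F [ 0.99  0.2  -0.1 ]
```

>>> servo_tool --deltas '[0.01,0,-0.001,0,0,0,0,0.02,0,-0.001,0,0,0,0,0.026,0,-0.001,0,0,0,0,0.03,0,-0.001,0,0,0,0,0.033,0,-0.001,0,0,0,0,0.036,0,-0.001,0,0,0,0,0.04,0,-0.001,0,0,0,0,0.045,0,-0.001,0,0,0,0]'

```text
clock: 15.35
ee_pos: [0.4214, -0.22, 0.0611]
orientation: [0.0, 0.762, 0.648, -0.0]
force: [-0.1, -1.4, 1.0]
width: 0.001
grip_force: 0.7
```

```bash
python3 -c "
from h import *
st()"
```

```text
rack xy mm [ -50.96 -245.41] z 61.07 Fx,Fy,Fz [ 0.15 -1.41  0.96] clk 15.35
```

>>> servo_tool --deltas '[0.005,0,0,0,0,0,0,0.011,0.0005,0,0,0,0,0,0.018,0.001,0,0,0,0,0,0.025,0.001,0,0,0,0,0,0.032,0.001,0,0,0,0,0,0.039,0.001,0,0,0,0,0,0.045,0.001,0,0,0,0,0,0.05,0.001,0,0,0,0,0]'

```text
clock: 16.15
ee_pos: [0.4302, -0.1701, 0.0611]
orientation: [0.0, 0.762, 0.648, -0.0]
force: [-0.9, -1.2, 1.0]
width: -0.002
grip_force: 1.0
```

```bash
python3 - <<'E'
from h import *
st()
ims=[cv2.cvtColor(camera(n),cv2.COLOR_RGB2BGR) for n in("scene","top")]
b=cv2.resize(ims[1][180:245,255:395],(800,371),interpolation=cv2.INTER_CUBIC)
a=cv2.resize(ims[0][175:275,255:375],(275,229),interpolation=cv2.INTER_CUBIC)
c=np.zeros((600,800,3),np.uint8);c[:229,:275]=a;c[229:]=b;cv2.imwrite("pics/p2.png",c)
E
```

```text
rack xy mm [ -50.28 -194.72] z 61.06 Fx,Fy,Fz [-0.7  -1.32  0.99] clk 16.15
```

View pics/p2.png

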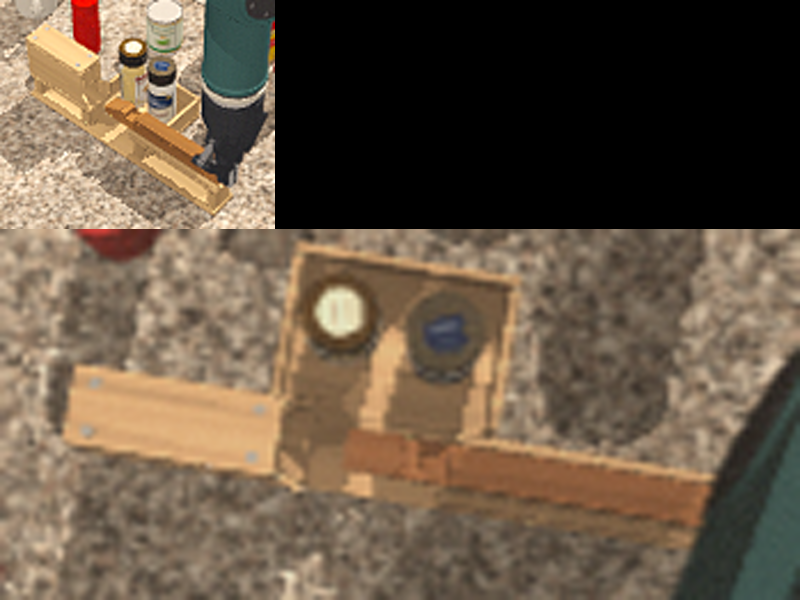

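The bar slides straight. Its nose is at about (345,455) in the crop, roughly 33 mm short of the hood edge, which puts the nose at y≈16 mm and matches the TCP. The rack has not moved.

>>> servo_tool --deltas '[0.005,0,0,0,0,0,0,0.01,0,0,0,0,0,0,0.015,0,0,0,0,0,0,0.02,0,0,0,0,0,0,0.025,0,0,0,0,0,0,0.03,0,0,0,0,0,0,0.034,0,0,0,0,0,0,0.036,0,0,0,0,0,0]'

```text
clock: 17.05
ee_pos: [0.4358, -0.1347, 0.061]
orientation: [-0.0, 0.762, 0.648, -0.0]
force: [-1.4, -1.8, 0.3]
width: -0.001
grip_force: 1.2
```

```bash
python3 -c "
from h import *
st()"
```

```text
rack xy mm [ -50.54 -158.83] z 60.98 Fx,Fy,Fz [-1.11 -2.02  0.33] clk 17.05
```

>>> servo_tool --deltas '[0.0015,0,0,0,0,0,0,0.003,0,0,0,0,0,0,0.0045,0,0,0,0,0,0,0.006,0,0,0,0,0,0]'

```text
clock: 17.45
ee_pos: [0.4369, -0.1292, 0.061]
orientation: [-0.0, 0.762, 0.648, -0.0]
force: [-1.7, -1.5, 0.3]
width: 0.0
grip_force: 1.1
```

>>> servo_tool --deltas '[0.0015,0,0,0,0,0,0,0.003,0,0,0,0,0,0,0.0045,0,0,0,0,0,0,0.006,0,0,0,0,0,0]'

```text
clock: 17.85
ee_pos: [0.4379, -0.1232, 0.061]
orientation: [0.0, 0.762, 0.648, -0.0]
force: [-1.3, -2.1, 0.5]
width: 0.006
grip_force: 0.9
```

>>> servo_tool --deltas '[0.0015,0,0,0,0,0,0,0.003,0,0,0,0,0,0,0.0045,0,0,0,0,0,0,0.006,0,0,0,0,0,0]'

```text
clock: 18.25
ee_pos: [0.4389, -0.1173, 0.061]
orientation: [0.0, 0.762, 0.648, -0.0]
force: [-2.9, -3.0, -0.1]
width: 0.004
grip_force: 1.1
```

>>> servo_tool --deltas '[0.0015,0,0,0,0,0,0,0.003,0,0,0,0,0,0,0.0045,0,0,0,0,0,0,0.006,0,0,0,0,0,0]'

```text
clock: 18.65
ee_pos: [0.4398, -0.1113, 0.061]
orientation: [0.0, 0.762, 0.648, -0.0]
force: [-2.7, -1.4, 1.4]
width: 0.004
grip_force: 1.1
```

```bash
python3 -c "
from h import *
st()"
```

```text
rack xy mm [ -50.32 -135.15] z 61.03 Fx,Fy,Fz [-2.43 -1.8   1.43] clk 18.65
```

>>> servo_tool --deltas '[0.0015,0,0,0,0,0,0,0.003,-0.0005,0,0,0,0,0,0.0045,-0.0005,0,0,0,0,0,0.006,-0.0005,0,0,0,0,0]'

```text
clock: 19.05
ee_pos: [0.4407, -0.1053, 0.0611]
orientation: [0.0, 0.762, 0.648, 0.0]
force: [-0.3, -0.6, -0.0]
width: 0.003
grip_force: 0.4
```

>>> servo_tool --deltas '[0.0015,0,0,0,0,0,0,0.003,0,0,0,0,0,0,0.0045,0,0,0,0,0,0,0.006,0,0,0,0,0,0]'

```text
clock: 19.45
ee_pos: [0.4413, -0.0995, 0.0611]
orientation: [0.0, 0.762, 0.648, -0.0]
force: [-0.6, -1.4, 0.8]
width: 0.002
grip_force: 0.6
```

>>> servo_tool --deltas '[0.0015,0,0,0,0,0,0,0.003,0,0,0,0,0,0,0.0045,0,0,0,0,0,0,0.006,0,0,0,0,0,0]'

```text
clock: 19.85
ee_pos: [0.4423, -0.0936, 0.0611]
orientation: [0.0, 0.762, 0.648, -0.0]
force: [-0.1, -1.3, 1.1]
width: -0.0
grip_force: 0.8
```

>>> servo_tool --deltas '[0.0015,0,0,0,0,0,0,0.003,0,0,0,0,0,0,0.0045,0,0,0,0,0,0]'

```text
clock: 20.15
ee_pos: [0.443, -0.0891, 0.0611]
orientation: [0.0, 0.762, 0.648, -0.0]
force: [-1.5, -1.4, 1.1]
width: -0.002
grip_force: 0.9
```

```bash
python3 -c "
from h import *
st()"
```

```text
rack xy mm [ -50.76 -112.72] z 61.07 Fx,Fy,Fz [-1.25 -1.58  1.12] clk 20.15
```

>>> servo_tool --deltas '[0.0005,0,0,0,0,0,0,0.001,0,0,0,0,0,0,0.0015,0,0,0,0,0,0,0.002,0,0,0,0,0,0]'

```text
clock: 20.55
ee_pos: [0.4433, -0.0873, 0.0611]
orientation: [0.0, 0.762, 0.648, -0.0]
force: [-0.2, -1.6, 1.0]
width: 0.003
grip_force: 1.0
```

>>> servo_tool --deltas '[0.0005,0,0,0,0,0,0,0.001,0,0,0,0,0,0,0.0015,0,0,0,0,0,0]'

```text
clock: 20.85
ee_pos: [0.4435, -0.0857, 0.061]
orientation: [0.0, 0.762, 0.648, -0.0]
force: [0.1, -1.7, 1.8]
width: 0.001
grip_force: 1.0
```

>>> servo_tool --deltas '[0.0005,0,0,0,0,0,0,0.001,0,0,0,0,0,0,0.0015,0,0,0,0,0,0,0.002,0,0,0,0,0,0]'

```text
clock: 21.25
ee_pos: [0.4438, -0.0837, 0.061]
orientation: [0.0, 0.762, 0.648, -0.0]
force: [-0.6, -1.8, 1.3]
width: -0.0
grip_force: 1.0
```

>>> servo_tool --deltas '[0.0005,0,0,0,0,0,0,0.001,0,0,0,0,0,0,0.0015,0,0,0,0,0,0,0.002,0,0,0,0,0,0,0.0025,0,0,0,0,0,0]'

```text
clock: 21.75
ee_pos: [0.4442, -0.0813, 0.061]
orientation: [0.0, 0.762, 0.648, -0.0]
force: [-1.5, -2.1, 1.6]
width: 0.001
grip_force: 1.1
```

>>> servo_tool --deltas '[0.0005,0,0,0,0,0,0,0.001,0,0,0,0,0,0,0.0015,0,0,0,0,0,0,0.002,0,0,0,0,0,0,0.0025,0,0,0,0,0,0]'

```text
clock: 22.25
ee_pos: [0.4446, -0.0788, 0.061]
orientation: [0.0, 0.762, 0.648, -0.0]
force: [-0.4, -2.8, 1.3]
width: -0.0
grip_force: 1.1
```

>>> servo_tool --deltas '[0.0005,0,0,0,0,0,0,0.001,0,0,0,0,0,0,0.0015,0,0,0,0,0,0,0.002,0,0,0,0,0,0]'

```text
clock: 22.65
ee_pos: [0.4449, -0.0768, 0.061]
orientation: [0.0, 0.762, 0.648, -0.0]
force: [0.2, -1.7, 2.0]
width: 0.002
grip_force: 1.1
```

>>> servo_tool --deltas '[0.0005,0,0,0,0,0,0,0.001,0,0,0,0,0,0,0.0015,0,0,0,0,0,0,0.002,0,0,0,0,0,0,0.0025,0,0,0,0,0,0]'

```text
clock: 23.15
ee_pos: [0.4453, -0.0743, 0.061]
orientation: [0.0, 0.762, 0.648, -0.0]
force: [-0.7, -2.8, 1.5]
width: 0.001
grip_force: 1.5
```

>>> servo_tool --deltas '[0.0005,0,0,0,0,0,0,0.001,0,0,0,0,0,0,0.0015,0,0,0,0,0,0,0.002,0,0,0,0,0,0]'

```text
clock: 23.55
ee_pos: [0.4456, -0.0724, 0.061]
orientation: [0.0, 0.762, 0.648, -0.0]
force: [-1.4, -3.5, 1.7]
width: 0.0
grip_force: 1.8
```

>>> servo_tool --deltas '[0.0005,0,0,0,0,0,0,0.001,0,0,0,0,0,0,0.0015,0,0,0,0,0,0]'

```text
clock: 23.85
ee_pos: [0.4459, -0.0709, 0.061]
orientation: [0.0, 0.762, 0.648, -0.0]
force: [-1.2, -4.2, 1.8]
width: -0.001
grip_force: 1.8
```

```bash
python3 -c "
from h import *
st()"
```

```text
rack xy mm [-50.85 -94.26] z 61.02 Fx,Fy,Fz [-0.49 -4.35  1.85] clk 23.85
```

>>> servo_tool --deltas '[0.0005,0,0,0,0,0,0,0.001,0,0,0,0,0,0,0.0015,0,0,0,0,0,0]'

```text
clock: 24.15
ee_pos: [0.4461, -0.0694, 0.061]
orientation: [0.0, 0.762, 0.648, -0.0]
force: [-0.7, -3.5, 1.8]
width: 0.0
grip_force: 1.8
```

>>> servo_tool --deltas '[0.0005,0,0,0,0,0,0,0.001,0,0,0,0,0,0,0.0015,0,0,0,0,0,0,0.002,0,0,0,0,0,0]'

```text
clock: 24.55
ee_pos: [0.4464, -0.0674, 0.061]
orientation: [-0.0, 0.762, 0.648, -0.0]
force: [-1.2, -3.6, 1.6]
width: -0.001
grip_force: 1.9
```

>>> servo_tool --deltas '[0.0005,0,0,0,0,0,0,0.001,0,0,0,0,0,0,0.0015,0,0,0,0,0,0,0.002,0,0,0,0,0,0,0.0025,0,0,0,0,0,0]'

```text
clock: 25.05
ee_pos: [0.4468, -0.065, 0.061]
orientation: [-0.0, 0.762, 0.648, -0.0]
force: [-0.6, -4.4, 1.4]
width: 0.001
grip_force: 1.9
```

>>> servo_tool --deltas '[0.0005,0,0,0,0,0,0,0.001,0,0,0,0,0,0,0.0015,0,0,0,0,0,0,0.002,0,0,0,0,0,0,0.0025,0,0,0,0,0,0]'

```text
clock: 25.55
ee_pos: [0.4473, -0.0625, 0.061]
orientation: [0.0, 0.762, 0.648, -0.0]
force: [-1.6, -3.4, 1.2]
width: 0.001
grip_force: 2.0
```

```bash
python3 -c "
from h import *
st()"
```

```text
rack xy mm [-50.88 -85.77] z 61.02 Fx,Fy,Fz [-1.03 -3.62  1.19] clk 25.55
```

>>> servo_tool --deltas '[0.0005,0,0,0,0,0,0,0.001,0,0,0,0,0,0,0.0015,0,0,0,0,0,0,0.002,0,0,0,0,0,0]'

```text
clock: 25.95
ee_pos: [0.4476, -0.0605, 0.061]
orientation: [0.0, 0.762, 0.648, -0.0]
force: [-1.8, -3.6, 2.0]
width: -0.003
grip_force: 2.1
```

>>> servo_tool --deltas '[0.0005,0,0,0,0,0,0,0.001,0,0,0,0,0,0,0.0015,0,0,0,0,0,0,0.002,0,0,0,0,0,0]'

```text
clock: 26.35
ee_pos: [0.4479, -0.0586, 0.061]
orientation: [0.0, 0.762, 0.648, -0.0]
force: [-1.9, -4.5, 2.3]
width: 0.001
grip_force: 2.2
```

```bash
python3 -c "
from h import *
st()"
```

```text
rack xy mm [-50.9  -81.76] z 61.02 Fx,Fy,Fz [-1.13 -4.72  2.3 ] clk 26.35
```

>>> servo_tool --deltas '[0.0005,0,0,0,0,0,0,0.001,0,0,0,0,0,0,0.0015,0,0,0,0,0,0,0.002,0,0,0,0,0,0]'

```text
clock: 26.75
ee_pos: [0.4482, -0.0565, 0.061]
orientation: [-0.0, 0.762, 0.648, -0.0]
force: [-1.1, -3.5, 2.5]
width: -0.001
grip_force: 2.0
```

>>> servo_tool --deltas '[0.0005,0,0,0,0,0,0,0.001,0,0,0,0,0,0,0.0015,0,0,0,0,0,0,0.002,0,0,0,0,0,0]'

```text
clock: 27.15
ee_pos: [0.4485, -0.0546, 0.061]
orientation: [0.0, 0.762, 0.648, -0.0]
force: [-2.0, -4.0, 3.2]
width: -0.001
grip_force: 2.0
```

```bash
python3 -c "
from h import *
st()"
```

```text
rack xy mm [-50.9  -77.76] z 61.02 Fx,Fy,Fz [-1.28 -4.29  3.21] clk 27.15
```

>>> servo_tool --deltas '[0.0005,0,0,0,0,0,0,0.001,0,0,0,0,0,0,0.0015,0,0,0,0,0,0,0.002,0,0,0,0,0,0]'

```text
clock: 27.55
ee_pos: [0.4488, -0.0526, 0.061]
orientation: [-0.0, 0.762, 0.648, -0.0]
force: [-1.1, -3.6, 2.4]
width: -0.002
grip_force: 2.1
```

>>> servo_tool --deltas '[0.0005,0,0,0,0,0,0,0.001,0,0,0,0,0,0,0.0015,0,0,0,0,0,0,0.002,0,0,0,0,0,0]'

```text
clock: 27.95
ee_pos: [0.4492, -0.0507, 0.061]
orientation: [0.0, 0.762, 0.648, -0.0]
force: [-2.8, -4.7, 2.2]
width: -0.001
grip_force: 2.2
```

>>> servo_tool --deltas '[0.0005,0,0,0,0,0,0,0.001,0,0,0,0,0,0,0.0015,0,0,0,0,0,0,0.002,0,0,0,0,0,0]'

```text
clock: 28.35
ee_pos: [0.4495, -0.0487, 0.061]
orientation: [-0.0, 0.762, 0.648, -0.0]
force: [-2.1, -4.5, 3.0]
width: 0.0
grip_force: 2.2
```

```bash
python3 - <<'E'
from h import *
st()
# rack shift check: compare with first picture round the hood top
for n,(x,y,w,h) in {"top":(264,200,44,26),"scene":(262,180,40,50)}.items():
    a=cv2.imread(f"pics/{n}0.png",0)[y:y+h,x:x+w].astype(np.float32);b=cv2.cvtColor(camera(n),cv2.COLOR_RGB2GRAY)[y:y+h,x:x+w].astype(np.float32)
    print(n,cv2.phaseCorrelate(a,b),np.abs(a-b).mean())
E
```

```text
rack xy mm [-50.94 -71.76] z 61.0 Fx,Fy,Fz [-1.38 -4.74  2.96] clk 28.35
top ((0.15740764370186966, 0.6101364396478104), 0.7547965630582331) 13.993007
scene ((-0.02157967896874524, -0.02512565018408708), 0.8037992637157441) 24.0295
```

>>> servo_tool --deltas '[0.0005,0,0,0,0,0,0,0.001,0,0,0,0,0,0,0.0015,0,0,0,0,0,0]'

```text
clock: 28.75
ee_pos: [0.4497, -0.0472, 0.061]
orientation: [-0.0, 0.762, 0.648, -0.0]
force: [-2.0, -4.0, 1.9]
width: 0.003
grip_force: 2.2
```

```bash
python3 - <<'E'
from h import *
st();p=np.load("rack.npy")
for n in("top","scene"):
    a=cv2.imread(f"pics/{n}0.png",0);b=cv2.cvtColor(camera(n),cv2.COLOR_RGB2GRAY)
    q=proj(n,rk(p,[(-.0705,.155,.118),(-.0295,.155,.118),(-.0295,.048,.118),(-.0705,.048,.118)]))
    if n=="scene": q-= [0,1.46]
    m=np.zeros_like(a);cv2.fillConvexPoly(m,np.int32(q.round()),255);m=cv2.dilate(m,np.ones((5,5)))
    W=np.eye(2,3,dtype=np.float32)
    try: print(n,cv2.findTransformECC(a,b,W,cv2.MOTION_TRANSLATION,(3,100,1e-5),m,3))
    except Exception as e: print(e)
    print("px per 5 mm rack y",proj(n,rk(p,[(-.05,.105,.118)]))-proj(n,rk(p,[(-.05,.1,.118)])))
E
```

```text
rack xy mm [-50.98 -70.26] z 60.98 Fx,Fy,Fz [-1.35 -4.24  1.92] clk 28.75
top (0.9430207690429568, array([[ 1.        ,  0.        , -0.27572942],
       [ 0.        ,  1.        ,  0.20238061]], dtype=float32))
px per 5 mm rack y [[-1.73685838 -0.29689812]]
scene (0.9883412331864087, array([[ 1.        ,  0.        , -0.08955899],
       [ 0.        ,  1.        ,  0.1500068 ]], dtype=float32))
px per 5 mm rack y [[-1.11612898 -0.71034385]]
```

The rack hasn't moved; the image shift is under 1 mm. Continuing in fine steps.

>>> servo_tool --deltas '[0.0005,0,0,0,0,0,0,0.001,0,0,0,0,0,0,0.0015,0,0,0,0,0,0]'

```text
clock: 29.15
ee_pos: [0.4499, -0.0457, 0.061]
orientation: [-0.0, 0.762, 0.648, -0.0]
force: [-2.7, -2.4, 3.2]
width: -0.001
grip_force: 2.1
```

>>> servo_tool --deltas '[0.0005,0,0,0,0,0,0,0.001,0,0,0,0,0,0,0.0015,0,0,0,0,0,0]'

```text
clock: 29.45
ee_pos: [0.4503, -0.0441, 0.061]
orientation: [-0.0, 0.762, 0.648, 0.0]
force: [-1.6, -2.2, 1.4]
width: 0.004
grip_force: 1.2
```

>>> servo_tool --deltas '[0.0003,0,0,0,0,0,0,0.0006,0,0,0,0,0,0,0.001,0,0,0,0,0,0]'

```text
clock: 29.75
ee_pos: [0.4506, -0.0431, 0.061]
orientation: [0.0, 0.762, 0.648, 0.0]
force: [-2.3, -0.6, 0.2]
width: 0.0
grip_force: 0.6
```

>>> servo_tool --deltas '[0.0003,0,0,0,0,0,0,0.0006,0,0,0,0,0,0,0.001,0,0,0,0,0,0]'

```text
clock: 30.05
ee_pos: [0.4508, -0.0422, 0.061]
orientation: [0.0, 0.762, 0.648, 0.0]
force: [-0.7, -0.5, -0.8]
width: -0.004
grip_force: 0.4
```

>>> servo_tool --deltas '[0.0003,0,0,0,0,0,0,0.0006,0,0,0,0,0,0,0.001,0,0,0,0,0,0]'

```text
clock: 30.35
ee_pos: [0.4509, -0.0413, 0.061]
orientation: [0.0, 0.762, 0.648, 0.0]
force: [-0.5, -0.7, -0.9]
width: -0.001
grip_force: 0.4
```

>>> servo_tool --deltas '[0.0003,0,0,0,0,0,0,0.0006,0,0,0,0,0,0,0.001,0,0,0,0,0,0]'

```text
clock: 30.65
ee_pos: [0.4509, -0.0403, 0.061]
orientation: [0.0, 0.762, 0.648, -0.0]
force: [0.4, -0.8, -1.1]
width: 0.001
grip_force: 0.4
```

```bash
python3 -c "
from h import *
st()"
```

```text
rack xy mm [-50.83 -63.26] z 61.04 Fx,Fy,Fz [ 0.49 -0.7  -1.13] clk 30.65
```

>>> servo_tool --deltas '[0.0003,0,0,0,0,0,0,0.0006,0,0,0,0,0,0,0.0009,0,0,0,0,0,0]'

```text
clock: 30.95
ee_pos: [0.4511, -0.0394, 0.061]
orientation: [0.0, 0.762, 0.648, -0.0]
force: [0.0, -1.4, -0.6]
width: -0.002
grip_force: 0.5
```

>>> servo_tool --deltas '[0.0003,0,0,0,0,0,0,0.0006,0,0,0,0,0,0,0.0009,0,0,0,0,0,0]'

```text
clock: 31.25
ee_pos: [0.4512, -0.0386, 0.061]
orientation: [0.0, 0.762, 0.648, -0.0]
force: [-0.4, -0.6, 0.2]
width: 0.002
grip_force: 0.6
```

>>> servo_tool --deltas '[0.0003,0,0,0,0,0,0,0.0006,0,0,0,0,0,0,0.0009,0,0,0,0,0,0]'

```text
clock: 31.55
ee_pos: [0.4514, -0.0377, 0.061]
orientation: [0.0, 0.762, 0.648, -0.0]
force: [-0.6, -0.7, 0.0]
width: 0.004
grip_force: 0.6
```

>>> servo_tool --deltas '[0.0003,0,0,0,0,0,0,0.0006,0,0,0,0,0,0,0.001,0,0,0,0,0,0]'

```text
clock: 31.85
ee_pos: [0.4515, -0.0367, 0.061]
orientation: [0.0, 0.762, 0.648, -0.0]
force: [-0.4, -2.5, -0.3]
width: 0.003
grip_force: 0.7
```

```bash
python3 - <<'E'
from h import *
st();p=np.load("rack.npy")
b=cv2.cvtColor(camera("top"),cv2.COLOR_RGB2BGR);a=cv2.cvtColor(camera("scene"),cv2.COLOR_RGB2BGR)
for n in("top","scene"):
    A=cv2.imread(f"pics/{n}0.png",0);B=cv2.cvtColor({"top":b,"scene":a}[n],cv2.COLOR_BGR2GRAY)
    q=proj(n,rk(p,[(-.0705,.155,.118),(-.0295,.155,.118),(-.0295,.048,.118),(-.0705,.048,.118)]))
    if n=="scene": q-= [0,1.46]
    m=np.zeros_like(A);cv2.fillConvexPoly(m,np.int32(q.round()),255);m=cv2.dilate(m,np.ones((5,5)))
    print(n,cv2.findTransformECC(A,B,np.eye(2,3,dtype=np.float32),cv2.MOTION_TRANSLATION,(3,100,1e-5),m,3)[1][:,2])
c=np.zeros((600,800,3),np.uint8);c[:350,:420]=cv2.resize(a[175:275,255:375],(420,350),interpolation=cv2.INTER_CUBIC)
c[350:,:]=cv2.resize(b[195:245,255:415],(800,250),interpolation=cv2.INTER_CUBIC);cv2.imwrite("pics/p3.png",c)
E
```

```text
rack xy mm [-50.85 -59.6 ] z 61.03 Fx,Fy,Fz [ 0.03 -2.51 -0.26] clk 31.85
top [-0.27044594  0.21284857]
scene [-0.08642519  0.15736544]
```

View pics/p3.png

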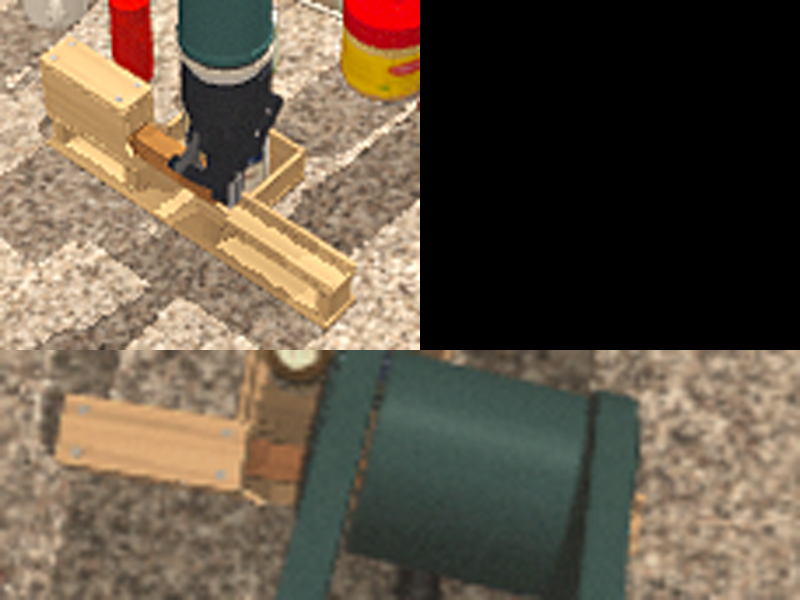

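The bar is under the hood, and the rack shift is unchanged and under 1 mm. The push has just risen to 2.5 N, so I'll keep going in sub-millimetre steps.

>>> servo_tool --deltas '[0.0002,0,0,0,0,0,0,0.0004,0,0,0,0,0,0,0.0007,0,0,0,0,0,0]'

```text
clock: 32.25
ee_pos: [0.4516, -0.036, 0.061]
orientation: [0.0, 0.762, 0.648, -0.0]
force: [-0.6, -1.2, 0.6]
width: -0.002
grip_force: 0.7
```

```bash
python3 -c "
from h import *
st()"
```

```text
rack xy mm [-50.87 -58.91] z 61.02 Fx,Fy,Fz [-0.4  -1.32  0.57] clk 32.25
```

>>> servo_tool --deltas '[0.0003,0,0,0,0,0,0,0.0006,0,0,0,0,0,0,0.001,0,0,0,0,0,0]'

```text
clock: 32.55
ee_pos: [0.4518, -0.0355, 0.061]
orientation: [0.0, 0.762, 0.648, -0.0]
force: [-2.2, -6.0, 0.5]
width: -0.002
grip_force: 3.3
```

The push jumped to 6 N while the tool moved only half its commanded step, so this is the dead stop and the catch is locked. I'll back off and lift away.

>>> servo_tool --deltas '[-0.002,0,0,0,0,0,0,-0.01,0,0,0,0,0,0,-0.025,0,0,0,0,0,0,-0.03,0,-0.02,0,0,0,0,-0.03,0,-0.06,0,0,0,0,-0.05,-0.02,-0.1,0,0,0,0,-0.09,-0.03,-0.14,0,0,0,0,-0.13,-0.03,-0.16,0,0,0,0]'

```text
clock: 33.35
ee_pos: [0.4005, -0.1569, 0.2224]
orientation: [0.0, 0.761, 0.649, 0.001]
force: [2.0, -0.4, -0.9]
width: 0.002
grip_force: 0.0
```

>>> servo_tool --deltas '[-0.04,0,0,0,0,0,0,-0.08,0,0,0,0,0,0,-0.12,0,0,0,0,0,0,-0.15,0,0,0,0,0,0,-0.15,0,0,0,0,0,0,-0.15,0,0,0,0,0,0]'

```text
clock: 33.95
ee_pos: [0.3769, -0.3052, 0.2198]
orientation: [-0.001, 0.762, 0.647, 0.0]
force: [0.6, 1.1, -0.6]
width: 0.001
grip_force: 0.0
```

```bash
python3 - <<'E'
from h import *
st();p=np.load("rack.npy")
f={n:cv2.cvtColor(camera(n),cv2.COLOR_RGB2BGR) for n in("top","scene")}
for n in f:
    A=cv2.imread(f"pics/{n}0.png",0);B=cv2.cvtColor(f[n],cv2.COLOR_BGR2GRAY)
    q=proj(n,rk(p,[(-.0705,.155,.118),(-.0295,.155,.118),(-.0295,.048,.118),(-.0705,.048,.118)]))
    if n=="scene": q-= [0,1.46]
    m=np.zeros_like(A);cv2.fillConvexPoly(m,np.int32(q.round()),255);m=cv2.dilate(m,np.ones((5,5)))
    print(n,cv2.findTransformECC(A,B,np.eye(2,3,dtype=np.float32),cv2.MOTION_TRANSLATION,(3,100,1e-5),m,3)[1][:,2])
# bar tail: colour profile along the bar's top line in the top view, saturation
hsv=cv2.cvtColor(f["top"],cv2.COLOR_BGR2HSV)
for y in range(-80,45,8):
    u=proj("top",rk(p,[(-.05,y/1e3,.076)]))[0].round().astype(int);print(y,hsv[u[1],u[0]].tolist(),end="; ")
E
```

```text
rack xy mm [ -81.14 -336.68] z 219.82 Fx,Fy,Fz [ 0.37  1.19 -0.58] clk 33.95
top [-0.26394275  0.21353813]
scene [-0.09968177  0.14638844]
-80 [15, 116, 198]; -72 [15, 116, 198]; -64 [15, 115, 201]; -56 [15, 116, 214]; -48 [15, 118, 190]; -40 [13, 144, 149]; -32 [12, 146, 147]; -24 [13, 147, 149]; -16 [12, 146, 147]; -8 [12, 149, 151]; 0 [12, 144, 154]; 8 [12, 146, 150]; 16 [12, 144, 152]; 24 [12, 151, 149]; 32 [12, 142, 154]; 40 [12, 142, 138];
```

```bash
python3 -c "
from station import ticket
print(ticket.job_done())"
```

```text
the job is handed in; nothing more can be done
None
```

I've handed the job in: two jars stand in the bay, the third is still on the worktop, the push-force pattern shows the bar locked by the catch, and the rack moved less than 1 mm in the camera images; no verdict came back.

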